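# Scan the stamp case into the tool register

### The job

First lift the loose dust hood off the scanner's nose and stand it upright in the wooden tray, then close the stamp case's lid fully. Next take the scanner, aim its window at the middle of the barcode label on the shut lid from about 10 cm away, and hold it still on the label for two seconds without letting the scanner touch the case. Finally lay the scanner back in its cradle, nose the same way as before, let go, and leave the other things on the table where they are.

Things in the scene. Friction and masses are not known exactly. Their poses are not given: they have to be found in the camera images.
- scanner: Stick-shaped barcode scanner, 200 g. Handle of section 34 wide (y), 28 high (z), x = -90 to +95; origin on the middle line of the handle's underside, x towards the nose, z up. At the front a snout 34 wide bends 45 degrees down, reaching x = +104 and 36 below the origin. Rests level in the cradle; grasp the handle from above between the yokes, x = -60 to +5 (best -27; balance point -15).
- window (a point): Centre of the scanner's window, on the end of the snout, at (95, 0, -27) in the scanner's frame. Its z axis is the line of sight, straight out of the window: 45 degrees below the scanner's +x direction. y is the scanner's y.
- hood: Loose white plastic dust hood over the scanner's nose: an upside-down box 76 long (x), 44 wide (y), 72 high, walls 3, roof 4, open below and at the rear; its roof lies on the handle; it lifts straight up. Origin at the centre of its underside, z up. 35 g. Grasp it from above by its flat sides, 44 apart.
- tray: Fixed low wooden tray, 140 (x) by 110 (y), rim 18 high, walls and floor 6 thick; origin at the centre of its underside, z up.
- cradle: Fixed wooden cradle for the scanner: two yokes 12 thick at x = -75 and x = +20, with seats 70 above the table; each seat is 39 wide between cheeks that flare out above and end about 104 above the table. Origin on the table, x towards the scanner's nose, z up. The scanner at rest has its origin near (0, 0, 70) in this frame, axes parallel.
- stamp_case: Fixed purple plastic stamp case, 130 (x) by 190 (y), body 50 high, 58 with the lid shut; origin at the centre of its underside, x towards the hinge side, z up. The front, at -x, faces roughly the robot. The lid has no handle.
- case_lid (a joint): Angle of the case's lid: 0 shut, 1.7 widest open (leaning back a little past upright). The hinge is stiff: the lid stays where it is left and about 2 N at its free edge moves it.
- lid_hinge (a point): Middle of the lid's hinge line, at (65, 0, 50) in the case's frame; the point turns with the lid. The hinge line runs along y. The lid is a plate 8 thick reaching from the hinge 130 along the point's -x, 190 wide, its outer face at z = +8 of this point.
- label (a point): Middle of the barcode label, a white paper rectangle 44 by 84 with black bars, on the lid's outer face, at (-65, 35, 8) in the lid hinge's frame; z is the outer face's normal (up when shut). A small round sticker on the same face is not the barcode.
- mallet: Bystander, not to be moved: maple mallet lying at the back: head 70 x 110 x 60, handle 220 long. Origin at the centre of the head's underside.
- mat_roll: Bystander, not to be moved: rolled-up silicone mat, 220 long, 60 thick, lying at the back. Origin at the centre of its underside.
- rivet_setter: Bystander, not to be moved: steel rivet setter, a rod 120 long, 18 thick, lying flat. Origin at the centre of its underside.
- peg_mug: Bystander, not to be moved: white ceramic mug, 80 wide, 95 high (130 over the pegs standing in it). Origin at the centre of its underside.
- thread_spool: Bystander, not to be moved: spool of thread standing, 60 wide, 80 high. Origin at the centre of its underside.
- rivet_jar: Bystander, not to be moved: closed jar, 70 wide, 90 high. Origin at the centre of its underside.

How it is judged:
On the way, in this order (a step that is already met when the one before it is completed fails the run):
1. the hood stands upright in the tray, let go (horizontal distance between hood and tray below 0.05 m and z of hood in the frame of tray below 0.011 m and angle between hood's own z axis and vertical below 0.1 rad and linear speed of hood below 0.03 m/s and contact force between the fingers and hood below 0.1 N), for 0.2 s.
2. the lid is fully shut (value of joint case_lid below 0.035 rad), for 0.2 s.
3. the scanner points at the label (line of sight within 15 mm of its middle, window 60 to 150 mm away) and is held still, for 1.5 s (x of label in the frame of window between -0.015 and 0.015 m and y of label in the frame of window between -0.015 and 0.015 m and z of label in the frame of window between 0.06 and 0.15 m and value of joint case_lid below 0.035 rad and linear speed of scanner below 0.02 m/s and angular speed of scanner below 0.15 rad/s), for 1.5 s.
At the end, for the whole second after the job is handed in: The hood stands upright on the tray's floor (tilt under 0.1 rad), the lid is shut (under 0.035 rad), and the scanner lies level and at rest in both yokes of its cradle, nose the same way as at the start, within 25 mm lengthwise and 12 mm sideways; all let go (all of step 1 and value of joint case_lid below 0.035 rad and x of window in the frame of cradle between 0.065 and 0.115 m and y of window in the frame of cradle between -0.012 and 0.012 m and z of window in the frame of cradle between 0.036 and 0.05 m and angle between scanner's own z axis and vertical below 0.08 rad and linear speed of scanner below 0.02 m/s and contact force between the fingers and scanner below 0.1 N); the robot touches nothing.
It fails at once if the scanner touches the stamp case (contact force between scanner and stamp_case above 1 N).
It fails at once if a bystander is moved more than 30 mm (distance of any of mallet, mat_roll, rivet_setter, peg_mug, thread_spool, rivet_jar from where it was at the start of the episode above 0.03 m).
It also fails if it takes over 72 s, if anything falls off the work surface, if the arm or the gripper's body presses on something with over 40 N, if the wrist force passes 120 N, or if a joint passes its speed limit or range.

### The arm

A 6-joint arm with a two-finger parallel gripper is mounted at the origin on the work surface. World frame = base frame: x ahead of the robot, y to its left, z up, the work surface at z = 0. Lengths are in m, angles in rad, forces in N, time in s.
With the tool pointing down it reaches from about 0.325 to 0.9 m from the base axis. Payload 6.1 kg.
Tool frame: the origin (TCP) lies at the very end of the fingers, on their centre line; the grasp point (between the pads) lies env.tcp_to_grasp behind it (env.tcp_to_grasp is the distance from the TCP to the grasp point, in m); z points along the fingers, y is the line along which they close (so a half turn about z gives the same grasp; the last joint's range is limited). The gripper opens to 85 mm and grips with 20 to 120 N. Pads are 22 mm wide; open, the fingers measure 114 mm over their backs; the gripper's body (76 mm by 85 mm) begins 54 mm behind the grasp point. The pads swing forward as they close: fully open they stand 13 mm farther back than shut.
Start: joints at [1.098, 0.22, 1.526, -0, 1.395, -0.126], TCP at [0.212, 0.588, 0.231] pointing down, gripper open.
Joint ranges: [-2.98, 2.98], [-0.91, 2.08], [0.09, 2.57], [-1.24, 4.39], [0.2, 2.65], [-2.68, 2.68]. Speed limits (rad/s): [2.57, 2.57, 3.01, 3.14, 3.14, 3.14].

### API

Orientations are given as a unit quaternion [x, y, z, w].
In Python, from plant import env gives the robot as it stands.
- The arm moves only by the shell command python3 -m crank 'ROWS' [OPENING] [FORCE]. ROWS is JSON, a list of rows, each an object of numbers: "dx", "dy", "dz": the shift along the tool's x, y, z in units of 50 mm (1.0 is 50 mm); "turn": the turn about the tool's z in units of 5 degrees (1.0 is 5 degrees). In form: [{"dx": .., "dy": .., "dz": .., "turn": ..}, ...]. A call has 1 to 20 rows; each row shifts and turns the commanded pose from where the row before left it, along the tool's axes as they then stand; what a row does not reach is not made up. A row lasts 1/8 s, in which the tool goes at most 62.5 mm and 10.7 degrees, less where a joint would pass 70% of its speed; a pose out of reach is approached as far as the arm can. A call is refused whole if a number of a shift passes 1 or a number of a turn 1, either way. A call with a gripper value outside its range is refused whole. OPENING is the finger opening in mm, from 0 to 85.4, set as the call begins (- or left out, the last holds). The fingers move at their own pace and stop on an object; FORCE is the grip in N (left out, the last holds). Time passes only in rows, so rows that do not move let the fingers close. It gives the time, the measured TCP pose, the force, the opening and the grip force at its end, in the units of the state.
- env.sense(): the state, without advancing time (a new reading comes with each control period).
- env.camera(name): name is "scene" or "top" or "wrist"; returns (picture, depth): 480x640x3 uint8, red, green, blue; 480x640 float32, m along the optical axis (not along the pixel's ray), 0 where there is no reading.
- env.get_calibration(name): a dict with "fovy" (degrees; the focal length in pixels is half the picture's height over the tangent of half this angle, whatever the lens; pixels are square), "cx", "cy" (the principal point, pixels), "T" (4x4, takes a point from camera to world coordinates); the wrist camera has in their place "T_tool_cam" (4x4, takes a point from camera to tool coordinates, whose origin is the TCP and whose axes are the flange's). Camera axes: x right, y down, z forward; pixel columns grow to the right and rows downward; lengths in m; the calibration is good to about 2 mm. A picture is of the moment at which its call begins: read the wrist's pose just before it. get_calibration takes no time and is no camera call.
- env.close_job(): hands the job in; it is judged then, once.
The state is a dict: "time_s": time; "joint_positions": joint angles; "joint_velocities": joint speeds; "joint_efforts": joint torques, N m; "eef_pos": TCP position; "orientation": TCP orientation; "wrist_force": force on the tool from outside, world axes, zero at the start; "wrist_torque": the same for the moment, N m; "finger_gap": opening from 0.0 (shut) to 1.0 (fully open); "gripper_force": force on a finger pad.
Only numpy, scipy, OpenCV 4.12 (cv2) and the standard library are available. Lean on these libraries where they do the work, as an engineer would, in place of code of your own. Each camera call takes 0.05 s, during which the arm holds its last target. There are 200 camera calls.

## Working session

There is one attempt and no reset: what is moved stays moved. The work goes in short steps, Python scripts to look and compute and a shell command to move; the robot and the scene stay as the last step left them, time stands still between calls to the robot, and variables do not carry over. Pictures are saved under pics/ and viewed, at most 10 in all, crops included, and the job is handed in when it is done.

```bash
ls; mkdir -p pics; cat > h.py <<'E'
import numpy as np,cv2
from plant import env
from scipy.spatial.transform import Rotation as R
def cal(n,s=None):
    c=env.get_calibration(n);f=240/np.tan(np.radians(c["fovy"])/2)
    if n=="wrist":
        T=np.eye(4);T[:3,:3]=R.from_quat(s["orientation"]).as_matrix();T[:3,3]=s["eef_pos"];T=T@np.array(c["T_tool_cam"])
    else:T=np.array(c["T"])
    return f,c["cx"],c["cy"],T
def cloud(d,c):
    f,cx,cy,T=c;v,u=np.mgrid[:480,:640]
    P=np.stack([(u-cx)/f*d,(v-cy)/f*d,d],-1)
    return P@T[:3,:3].T+T[:3,3]
def shot(n):
    s=env.sense();im,d=env.camera(n);c=cal(n,s)
    k=str(int(s["time_s"]*1000))
    cv2.imwrite(f"pics/{n}{k}.png",im[:,:,::-1]);np.savez(f"pics/{n}{k}.npz",im=im,d=d,P=cloud(d,c),T=c[3],f=c[:3])
    print(n,k,s["eef_pos"]);return im,d,cloud(d,c),c
E
python3 - <<'E'
from h import *
print(env.sense(),env.tcp_to_grasp)
for n in("top","scene"):
    im,d,P,c=shot(n);print(c[:3],c[3].round(3).tolist())
print(env.get_calibration("wrist"))
E
ls pics
```

```text
pics
{'time_s': 0.0, 'joint_positions': array([ 1.09789510e+00,  2.21240121e-01,  1.52761897e+00,  1.45393419e-05,
        1.39469830e+00, -1.26080070e-01]), 'joint_velocities': array([0.00016256, 0.0003967 , 0.0012311 , 0.00048298, 0.00081259,
       0.00126704]), 'joint_efforts': array([-3.06612365e-04, -4.96935332e+01, -3.89376569e+01, -2.74227496e-04,
        1.15928732e-02,  2.99788746e-05]), 'eef_pos': array([0.21215183, 0.58724499, 0.23018641]), 'orientation': array([ 1.72543951e-01,  9.85001330e-01, -9.36529799e-04, -2.96669394e-04]), 'wrist_force': array([-0.7400239 , -0.36573238, -0.03070307]), 'wrist_torque': array([-0.00713758,  0.035687  , -0.00453445]), 'gripper_force': 0.0, 'finger_gap': 0.9991115115116113} 0.0187
top 0 [0.21215183 0.58724499 0.23018641]
(np.float64(502.9137132215757), 318.5907165370888, 239.72319787243518) [[-0.005, -0.999, 0.038, 0.481], [-1.0, 0.004, -0.027, 0.016], [0.027, -0.038, -0.999, 1.005], [0.0, 0.0, 0.0, 1.0]]
scene 50 [0.21216394 0.58725479 0.2302274 ]
(np.float64(553.1117025170518), 320.37479444868154, 238.93884713973532) [[-0.073, 0.791, -0.608, 1.302], [0.997, 0.059, -0.043, 0.061], [0.002, -0.609, -0.793, 1.068], [0.0, 0.0, 0.0, 1.0]]
{'fovy': 69.20708955781218, 'cx': 317.7739281339558, 'cy': 242.999686618778, 'T_tool_cam': array([[ 4.84253869e-04, -9.54510220e-01, -2.98177807e-01,
         7.59677682e-02],
       [ 9.99999752e-01,  6.14583870e-04, -3.43328155e-04,
        -5.15205461e-04],
       [ 5.10965504e-04, -2.98177567e-01,  9.54510281e-01,
        -1.43511028e-01],
       [ 0.00000000e+00,  0.00000000e+00,  0.00000000e+00,
         1.00000000e+00]])}
scene50.npz
scene50.png
top0.npz
top0.png
```

View pics/top0.png

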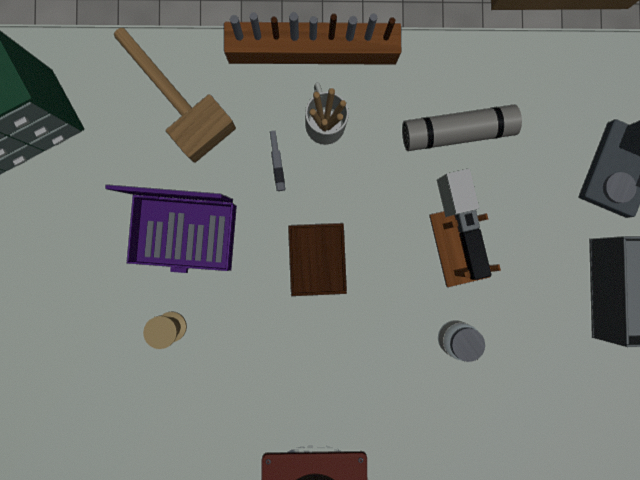

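View pics/scene50.png

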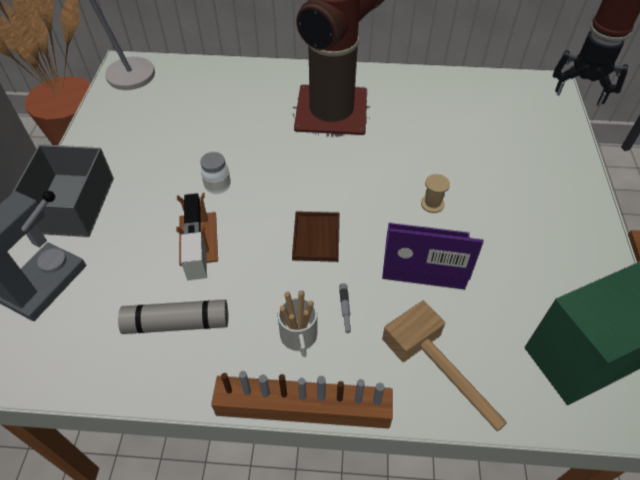

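The top view shows the hood at about (458,192), the scanner handle at (473,250), and the cradle at (460,245). The tray is at (318,260), the open case at (182,232) with its hinge side up (+x), the spool at (165,330) and the jar at (463,341). The scene view shows the same layout, with the barcode at (448,258) on the raised lid.

```bash
cat > m.py <<'E'
from h import *
for n in("top0","scene50"):
    z=np.load(f"pics/{n}.npz");im,P,d=z["im"],z["P"],z["d"]
    hsv=cv2.cvtColor(im,cv2.COLOR_RGB2HSV);H,S,V=[hsv[...,i].astype(int) for i in range(3)]
    X,Y,Z=P[...,0],P[...,1],P[...,2];ok=d>0
    def box(x0,x1,y0,y1):return ok&(X>x0)&(X<x1)&(Y>y0)&(Y<y1)
    def rep(k,m,pl=None):
        if m.sum()<8:print(n,k,"few");return
        r=cv2.minAreaRect((P[m][:,:2]*1000).astype(np.float32))
        print(n,k,m.sum(),"z",np.percentile(P[m][:,2],[5,50,95]).round(4),"c",np.round(r[0],1),"s",np.round(r[1],1),"a",round(r[2],1))
    sc=box(.35,.66,-.36,-.17)
    for a,b in((.12,.16),(.085,.115),(.06,.08),(.03,.06)):rep(f"sc {a}",sc&(Z>a)&(Z<b))
    rep("hoodroof",sc&(S<60)&(V>100)&(Z>.09)&(Z<.125))
    rep("handle",sc&(V<60)&(Z>.08)&(Z<.125))
    rep("cradle",sc&(S>120)&(H<20)&(Z>.003)&(Z<.03))
    rep("cheeks",sc&(S>120)&(H<20)&(Z>.09))
    rep("tray",box(.3,.6,-.12,.12)&(S>80)&(H<20)&(Z<.04))
    rep("trayrim",box(.35,.6,-.1,.1)&(S>80)&(H<20)&(Z<.04)&(Z>.013))
    pu=box(.3,.75,.1,.5)&(H>120)&(H<150)&(S>80)
    rep("case",pu&(Z<.06)&(Z>.04));rep("lid",pu&(Z>.08));rep("lidtop",pu&(Z>.165))
    for z0 in(.07,.1,.13,.16): rep(f"lid{z0}",pu&(abs(Z-z0)<.01))
    rep("spool",box(.2,.45,.2,.4)&(Z>.06)&(Z<.1));rep("jar",box(.2,.42,-.36,-.2)&(Z>.06)&(Z<.12))
    rep("setter",box(.5,.7,.04,.12)&(Z>.006)&(Z<.03));rep("mug",box(.6,.8,-.08,.03)&(Z>.08))
    rep("mallet",box(.55,.8,.12,.4)&(Z>.04)&(H<25)&(S>60))
    print(np.unique((Z[sc&(Z>.02)]*200).astype(int)*5,return_counts=True))
E
python3 m.py
```

```text
top0 sc 0.12 few
top0 sc 0.085 2722 z [0.0903 0.0996 0.1042] c [ 498.2 -293.4] s [295.   79.9] a 5.1
top0 sc 0.06 297 z [0.0612 0.0701 0.0793] c [ 494.  -269.9] s [287.8  37.8] a 4.0
top0 sc 0.03 311 z [0.0324 0.046  0.0588] c [ 494.3 -270.3] s [286.4  42.1] a 3.3
top0 hoodroof 1068 z [0.0985 0.1023 0.1049] c [ 499.4 -297.8] s [292.6  62.9] a 10.0
top0 handle 1362 z [0.0839 0.0978 0.1011] c [ 495.4 -291.8] s [285.3  75.6] a 5.0
top0 cradle 1551 z [0.0076 0.0105 0.0139] c [ 504.4 -285.2] s [147.7  74.4] a 13.5
top0 cheeks 157 z [0.0916 0.1001 0.105 ] c [ 500.7 -293.8] s [113.8  65.5] a 12.5
top0 tray 3811 z [0.0037 0.007  0.0191] c [480.5  -8. ] s [137.3 107.4] a 2.1
top0 trayrim 599 z [0.0152 0.0183 0.0212] c [480.5  -8. ] s [137.3 107.4] a 2.1
top0 case 917 z [0.041  0.0502 0.0548] c [527.3 252.4] s [189.8 139.5] a 85.3
top0 lid 771 z [0.0941 0.1794 0.1828] c [592.6 246.4] s [188.5   9.3] a 86.4
top0 lidtop 520 z [0.1703 0.1806 0.1831] c [592.6 246.7] s [188.    7.1] a 85.6
top0 lid0.07 42 z [0.0608 0.0715 0.0777] c [595.2 240.2] s [175.7   4.6] a 86.7
top0 lid0.1 53 z [0.091  0.100
[... 2107 characters left out ...]
scene50 lid0.16 580 z [0.1511 0.1601 0.169 ] c [596.4 244.8] s [186.9   9.2] a 86.1
scene50 spool 393 z [0.0737 0.0799 0.0836] c [348.8 279.4] s [58.5 62.7] a 77.6
scene50 jar 575 z [0.0622 0.0882 0.0931] c [ 324.6 -281.5] s [66.4 64.8] a 50.2
scene50 setter 328 z [0.0093 0.0167 0.0208] c [599.4  80.8] s [199.1  72.9] a 3.4
scene50 mug 961 z [0.0818 0.0973 0.1373] c [747.3 -25.3] s [79.9 81.5] a 67.4
scene50 mallet 1908 z [0.0419 0.0598 0.0633] c [757.4 232.8] s [125.4 108.4] a 40.5
(array([ 20,  25,  30,  35,  40,  45,  50,  55,  60,  65,  70,  75,  80,
        85,  90,  95, 100, 105]), array([ 34,  35,  66,  70,  74,  73,  68,  59,  76,  65,  53,  83,  57,
        92, 140, 539, 668,  51]))
```

```bash
cat > m2.py <<'E'
exec(open("m.py").read().split("    for a,b")[0]+'''
    sc=box(.40,.72,-.38,-.17)
    for t in(80,110,140):rep(f"hood{t}",sc&(S<60)&(V>t)&(Z>.094)&(X>.53))
    rep("hoodside",sc&(X>.56)&(Z>.04)&(Z<.09))
    rep("dark",sc&(V<70)&(Z>.09)&(Z<.106))
    rep("cheeks",sc&(S>100)&(H<20)&(Z>.085))
    rep("yokeR",sc&(S>100)&(H<20)&(Z>.085)&(X<.49))
    rep("yokeF",sc&(S>100)&(H<20)&(Z>.085)&(X>.49))
''')
E
python3 m2.py
```

```text
top0 hood80 1215 z [0.0974 0.102  0.1047] c [ 586.6 -277.5] s [116.3  51.6] a 19.3
top0 hood110 991 z [0.0999 0.1024 0.1049] c [ 599.5 -274.9] s [87.  49.3] a 13.0
top0 hood140 957 z [0.1    0.1024 0.1049] c [ 604.4 -271.6] s [75.  44.1] a 12.5
top0 hoodside 1061 z [0.0416 0.0533 0.0827] c [ 640.2 -267.2] s [173.2 159.6] a 89.8
top0 dark 1221 z [0.0929 0.0982 0.1014] c [ 541.8 -283.2] s [198.6  62.5] a 13.1
top0 cheeks 188 z [0.0878 0.0987 0.1049] c [ 500.5 -293.9] s [113.7  66. ] a 12.1
top0 yokeR 104 z [0.0869 0.0979 0.1048] c [ 458. -303.] s [61.3 39.6] a 70.5
top0 yokeF 84 z [0.0889 0.1005 0.1049] c [ 524.3 -288.1] s [63.4 65.9] a 10.7
scene50 hood80 700 z [0.0966 0.1019 0.1053] c [ 588.7 -276.3] s [113.3  49.6] a 17.4
scene50 hood110 606 z [0.0983 0.1022 0.1053] c [ 593.  -275.8] s [104.8  47.9] a 17.4
scene50 hood140 560 z [0.0989 0.1024 0.1053] c [ 594.1 -275.4] s [102.7  47.6] a 17.7
scene50 hoodside 574 z [0.0436 0.0581 0.086 ] c [ 668.7 -234.7] s [136.5 175.9] a 65.1
scene50 dark 501 z [0.0937 0.0982 0.1016] c [ 520.4 -295. ] s [149.   47.7] a 15.5
scene50 cheeks 126 z [0.0862 0.0941 0.1043] c [ 509.9 -292.3] s [113.5  62.5] a 13.1
scene50 yokeR 47 z [0.0858 0.0919 0.1033] c [ 459.6 -302.9] s [57.8 36.9] a 72.0
scene50 yokeF 79 z [0.0876 0.0948 0.1045] c [ 526.5 -284.1] s [69.9 61.7] a 2.2
```

```bash
cat > go.py <<'E'
import sys,json
from h import *
s=env.sense();M=R.from_quat(s["orientation"]).as_matrix();yaw=np.degrees(np.arctan2(M[1,0],M[0,0]))
print("t",round(s["time_s"],2),"pos",s["eef_pos"].round(4),"yaw",round(yaw,2),"F",s["wrist_force"].round(1),"g",round(s["finger_gap"]*85.4,1),round(s["gripper_force"],1),"j1,6",np.degrees(s["joint_positions"][[0,5]]).round(0))
for a in sys.argv[1:]:
    x,y,z,w=map(float,a.split(","))
    tu=((yaw-w+180)%360-180)/5
    d=np.array([x,y,z])-s["eef_pos"]
    a2=np.radians(w);N=np.array([[np.cos(a2),np.sin(a2),0],[np.sin(a2),-np.cos(a2),0],[0,0,-1]]).T
    print("goal",a,"now axes",(M.T@d/.05).round(2),"turn",round(tu,2),"after",(N@d/.05).round(2))
E
python3 go.py .604,-.272,.23,12.5
```

```text
t 0.1 pos [0.2122 0.5873 0.2303] yaw 160.13 F [ 0.2 -0.1 -0.7] g 85.3 0.0 j1,6 [63. -7.]
goal .604,-.272,.23,12.5 now axes [-13.21 -13.5    0.03] turn 29.53 after [3.930e+00 1.847e+01 1.000e-02]
```

```bash
A='{"dx":-0.8,"dy":-0.82}'; python3 -m crank '[{"dx":-0.8,"dy":-0.82},{"dx":-0.8,"dy":-0.82},{"dx":-0.8,"dy":-0.82},{"dx":-0.8,"dy":-0.82},{"dx":-0.8,"dy":-0.82},{"dx":-0.8,"dy":-0.82},{"dx":-0.8,"dy":-0.82},{"dx":-0.8,"dy":-0.82},{"dx":-0.8,"dy":-0.82},{"dx":-0.8,"dy":-0.82},{"dx":-0.8,"dy":-0.82},{"dx":-0.8,"dy":-0.82},{"dx":-0.8,"dy":-0.82},{"dx":-0.8,"dy":-0.82},{"dx":-0.8,"dy":-0.82},{"dx":-0.8,"dy":-0.82},{"dx":-0.41,"dy":-0.38,"turn":0.5},{"turn":1},{"turn":1},{"turn":1}]' 85 30
python3 -m crank '[{"turn":1},{"turn":1},{"turn":1},{"turn":1},{"turn":1},{"turn":1},{"turn":1},{"turn":1},{"turn":1},{"turn":1},{"turn":1},{"turn":1},{"turn":1},{"turn":1},{"turn":1},{"turn":1},{"turn":1},{"turn":1},{"turn":1},{"turn":1}]'
python3 -m crank '[{"turn":1},{"turn":1},{"turn":1},{"turn":1},{"turn":1},{"turn":1},{}]'
python3 go.py .604,-.272,.061,12.5
```

```text
t 0.1 pos [0.2122 0.5873 0.2303] yaw 160.13 F [ 0.2 -0.1 -0.7] g 85.3 0.0 j1,6 [63. -7.]
goal .604,-.272,.061,12.5 now axes [-13.21 -13.49   3.41] turn 29.53 after [ 3.93 18.47  3.39]schema error: expected keys dx, dy, dz, turn
schema error: expected keys dx, dy, dz, turn
schema error: expected keys dx, dy, dz, turn
```

```bash
python3 -m crank '[{"dx":-0.8,"dy":-0.82,"dz":0,"turn":0},{"dx":-0.8,"dy":-0.82,"dz":0,"turn":0},{"dx":-0.8,"dy":-0.82,"dz":0,"turn":0},{"dx":-0.8,"dy":-0.82,"dz":0,"turn":0},{"dx":-0.8,"dy":-0.82,"dz":0,"turn":0},{"dx":-0.8,"dy":-0.82,"dz":0,"turn":0},{"dx":-0.8,"dy":-0.82,"dz":0,"turn":0},{"dx":-0.8,"dy":-0.82,"dz":0,"turn":0},{"dx":-0.8,"dy":-0.82,"dz":0,"turn":0},{"dx":-0.8,"dy":-0.82,"dz":0,"turn":0},{"dx":-0.8,"dy":-0.82,"dz":0,"turn":0},{"dx":-0.8,"dy":-0.82,"dz":0,"turn":0},{"dx":-0.8,"dy":-0.82,"dz":0,"turn":0},{"dx":-0.8,"dy":-0.82,"dz":0,"turn":0},{"dx":-0.8,"dy":-0.82,"dz":0,"turn":0},{"dx":-0.8,"dy":-0.82,"dz":0,"turn":0},{"dx":-0.41,"dy":-0.38,"dz":0,"turn":0},{"dx":0,"dy":0,"dz":0,"turn":1},{"dx":0,"dy":0,"dz":0,"turn":1},{"dx":0,"dy":0,"dz":0,"turn":1}]' 85 30
python3 -m crank '[{"dx":0,"dy":0,"dz":0,"turn":1},{"dx":0,"dy":0,"dz":0,"turn":1},{"dx":0,"dy":0,"dz":0,"turn":1},{"dx":0,"dy":0,"dz":0,"turn":1},{"dx":0,"dy":0,"dz":0,"turn":1},{"dx":0,"dy":0,"dz":0,"turn":1},{"dx":0,"dy":0,"dz":0,"turn":1},{"dx":0,"dy":0,"dz":0,"turn":1},{"dx":0,"dy":0,"dz":0,"turn":1},{"dx":0,"dy":0,"dz":0,"turn":1},{"dx":0,"dy":0,"dz":0,"turn":1},{"dx":0,"dy":0,"dz":0,"turn":1},{"dx":0,"dy":0,"dz":0,"turn":1},{"dx":0,"dy":0,"dz":0,"turn":1},{"dx":0,"dy":0,"dz":0,"turn":1},{"dx":0,"dy":0,"dz":0,"turn":1},{"dx":0,"dy":0,"dz":0,"turn":1},{"dx":0,"dy":0,"dz":0,"turn":1},{"dx":0,"dy":0,"dz":0,"turn":1},{"dx":0,"dy":0,"dz":0,"turn":1}]'
python3 -m crank '[{"dx":0,"dy":0,"dz":0,"turn":1},{"dx":0,"dy":0,"dz":0,"turn":1},{"dx":0,"dy":0,"dz":0,"turn":1},{"dx":0,"dy":0,"dz":0,"turn":1},{"dx":0,"dy":0,"dz":0,"turn":1},{"dx":0,"dy":0,"dz":0,"turn":1},{"dx":0,"dy":0,"dz":0,"turn":0.5},{"dx":0,"dy":0,"dz":0,"turn":0}]'
python3 go.py .604,-.272,.061,12.5
```

```text
time_s: 2.6
eef_pos: [0.6038, -0.2715, 0.2304]
orientation: [0.301, 0.954, 0.0, -0.001]
wrist_force: [-0.3, 0.0, -0.0]
finger_gap: 0.995
gripper_force: 0.0
time_s: 5.1
eef_pos: [0.6038, -0.2713, 0.2305]
orientation: [0.924, 0.382, -0.0, -0.001]
wrist_force: [-0.8, 0.2, -0.1]
finger_gap: 0.994
gripper_force: 0.0
time_s: 6.1
eef_pos: [0.6039, -0.2714, 0.2307]
orientation: [0.994, 0.11, -0.0, -0.0]
wrist_force: [0.4, -0.5, 0.7]
finger_gap: 0.997
gripper_force: 0.0
t 6.1 pos [ 0.6039 -0.2714  0.2307] yaw 12.65 F [ 0.4 -0.5  0.7] g 85.2 0.0 j1,6 [-31.  46.]
goal .604,-.272,.061,12.5 now axes [0.   0.02 3.39] turn 0.03 after [-0.    0.01  3.39]
```

```bash
python3 -m crank '[{"dx":0,"dy":0,"dz":0.7,"turn":0},{"dx":0,"dy":0,"dz":0.8,"turn":0},{"dx":0,"dy":0,"dz":0.8,"turn":0},{"dx":0,"dy":0,"dz":0.7,"turn":0},{"dx":0,"dy":0,"dz":0.39,"turn":0},{"dx":0,"dy":0,"dz":0,"turn":0}]'
python3 -m crank '[{"dx":0,"dy":0,"dz":0,"turn":0},{"dx":0,"dy":0,"dz":0,"turn":0},{"dx":0,"dy":0,"dz":0,"turn":0},{"dx":0,"dy":0,"dz":0,"turn":0},{"dx":0,"dy":0,"dz":-0.1,"turn":0},{"dx":0,"dy":0,"dz":-0.4,"turn":0},{"dx":0,"dy":0,"dz":-0.6,"turn":0},{"dx":0,"dy":0,"dz":-0.7,"turn":0},{"dx":0,"dy":0,"dz":-0.5,"turn":0},{"dx":0,"dy":0,"dz":0,"turn":0}]' 20 25
python3 go.py .481,-.008,.16,2
python3 - <<'E'
from h import *
shot("top");shot("scene")
E
```

```text
time_s: 6.85
eef_pos: [0.6031, -0.2709, 0.06]
orientation: [0.994, 0.11, -0.001, -0.001]
wrist_force: [0.6, 0.7, 0.1]
finger_gap: 0.999
gripper_force: 0.0
time_s: 8.1
eef_pos: [0.6058, -0.2725, 0.1808]
orientation: [0.994, 0.11, 0.002, 0.002]
wrist_force: [-0.2, -0.3, -0.2]
finger_gap: 0.515
gripper_force: 31.6
t 8.1 pos [ 0.6058 -0.2725  0.1808] yaw 12.63 F [-0.2 -0.3 -0.2] g 43.9 31.6 j1,6 [-31.  46.]
goal .481,-.008,.16,2 now axes [-1.28 -5.71  0.39] turn 2.13 after [-2.31 -5.37  0.42]
top 8100 [ 0.60580363 -0.27251936  0.18080176]
scene 8150 [ 0.60474489 -0.27191248  0.17840172]
```

```bash
python3 -m crank '[{"dx":-0.1,"dy":-0.5,"dz":0,"turn":0},{"dx":-0.2,"dy":-0.9,"dz":0,"turn":0},{"dx":-0.2,"dy":-0.9,"dz":0,"turn":0},{"dx":-0.2,"dy":-0.9,"dz":0,"turn":0},{"dx":-0.2,"dy":-0.9,"dz":0,"turn":0},{"dx":-0.2,"dy":-0.9,"dz":0,"turn":0},{"dx":-0.18,"dy":-0.71,"dz":0,"turn":0},{"dx":0,"dy":0,"dz":0.5,"turn":1},{"dx":0,"dy":0,"dz":0.8,"turn":1},{"dx":0,"dy":0,"dz":0.6,"turn":0.13},{"dx":0,"dy":0,"dz":0,"turn":0}]'
python3 go.py .481,-.008,.0365,2
python3 - <<'E'
from h import *
im,d,P,c=shot("scene")
s=env.sense();q=s["eef_pos"]
hsv=cv2.cvtColor(im,cv2.COLOR_RGB2HSV);H,S,V=[hsv[...,i].astype(int) for i in range(3)]
m=(abs(P[...,0]-q[0])<.07)&(abs(P[...,1]-q[1])<.05)&(S<60)&(V>110)&(P[...,2]>.02)
Q=P[m];print(m.sum(),np.percentile(Q,[1,5,50,95,99],axis=0).round(4))
E
```

```text
time_s: 9.57
eef_pos: [0.4755, -0.0062, 0.078]
orientation: [1.0, 0.017, -0.004, -0.001]
wrist_force: [-0.1, -0.4, 0.5]
finger_gap: 0.512
gripper_force: 31.6
t 9.57 pos [ 0.4755 -0.0062  0.078 ] yaw 1.99 F [-0.1 -0.4  0.5] g 43.7 31.6 j1,6 [-10.  78.]
goal .481,-.008,.0365,2 now axes [0.12 0.04 0.83] turn -0.0 after [0.11 0.04 0.83]
scene 9575 [ 0.47550582 -0.0062278   0.0779639 ]
584 [[ 0.4539 -0.0467  0.0514]
 [ 0.4594 -0.0285  0.062 ]
 [ 0.496  -0.0082  0.1155]
 [ 0.5123  0.0143  0.2696]
 [ 0.5134  0.0331  0.2934]]
```

```bash
python3 -m crank '[{"dx":0.06,"dy":0.02,"dz":0.4,"turn":0},{"dx":0.06,"dy":0.02,"dz":0.25,"turn":0},{"dx":0,"dy":0,"dz":0.1,"turn":0},{"dx":0,"dy":0,"dz":0.06,"turn":0},{"dx":0,"dy":0,"dz":0,"turn":0}]'
python3 go.py .481,-.008,.0365,2
```

```text
time_s: 10.25
eef_pos: [0.4855, -0.0087, 0.0416]
orientation: [1.0, 0.017, 0.0, 0.0]
wrist_force: [-0.7, -0.6, 0.3]
finger_gap: 0.515
gripper_force: 31.6
t 10.25 pos [ 0.4855 -0.0087  0.0416] yaw 1.98 F [-0.7 -0.6  0.3] g 44.0 31.6 j1,6 [-10.  78.]
goal .481,-.008,.0365,2 now axes [-0.09 -0.02  0.1 ] turn -0.0 after [-0.09 -0.02  0.1 ]
```

```bash
python3 -m crank '[{"dx":0,"dy":0,"dz":0.02,"turn":0},{"dx":0,"dy":0,"dz":0.02,"turn":0},{"dx":0,"dy":0,"dz":0,"turn":0}]'
python3 go.py .481,-.008,.0365,2
```

```text
time_s: 10.62
eef_pos: [0.4857, -0.0088, 0.0398]
orientation: [1.0, 0.017, 0.0, 0.0]
wrist_force: [-1.2, 0.2, 3.1]
finger_gap: 0.51
gripper_force: 32.0
t 10.62 pos [ 0.4857 -0.0088  0.0398] yaw 1.98 F [-1.2  0.2  3.1] g 43.5 32.0 j1,6 [-10.  78.]
goal .481,-.008,.0365,2 now axes [-0.09 -0.02  0.06] turn -0.0 after [-0.09 -0.02  0.07]
```

```bash
python3 -m crank '[{"dx":0,"dy":0,"dz":0,"turn":0},{"dx":0,"dy":0,"dz":0,"turn":0},{"dx":0,"dy":0,"dz":0,"turn":0},{"dx":0,"dy":0,"dz":-0.3,"turn":0},{"dx":0,"dy":0,"dz":-0.8,"turn":0},{"dx":0,"dy":0,"dz":-0.9,"turn":0},{"dx":0,"dy":0,"dz":-0.9,"turn":0},{"dx":0,"dy":0,"dz":-0.9,"turn":0},{"dx":0,"dy":0,"dz":0,"turn":0}]' 85 25
python3 - <<'E'
from h import *
im,d,P,c=shot("scene")
hsv=cv2.cvtColor(im,cv2.COLOR_RGB2HSV);H,S,V=[hsv[...,i].astype(int) for i in range(3)]
m=(abs(P[...,0]-.48)<.06)&(abs(P[...,1]+.008)<.045)&(S<60)&(V>110)&(P[...,2]>.02)&(P[...,2]<.12)
Q=P[m];print("hood",m.sum(),np.percentile(Q,[1,5,50,95,99],axis=0).round(4))
r=m&(P[...,2]>.07);print(cv2.minAreaRect((P[r][:,:2]*1000).astype(np.float32)), np.median(P[r][:,2]))
z=np.load("pics/scene50.npz");im,P=z["im"],z["P"]
hsv=cv2.cvtColor(im,cv2.COLOR_RGB2HSV);H,S,V=[hsv[...,i].astype(int) for i in range(3)]
pu=(H>120)&(H<150)&(S>80)&(P[...,1]>.1)&(P[...,1]<.4)&(P[...,2]>.08)&(P[...,2]<.165)
pu=cv2.erode(pu.astype(np.uint8),np.ones((3,3)))>0
Q=P[pu];cen=Q.mean(0);n=np.linalg.svd(Q-cen,full_matrices=0)[2][2];n*=np.sign(n[0])
print("lid cen",cen,"n",n,"yaw",np.degrees(np.arctan2(n[1],n[0])),"open",np.arctan2(np.hypot(n[0],n[1]),n[2]), "rms",np.std((Q-cen)@n))
print("x on face at z=.05,.18 at y=.245:",[cen[0]-(n[1]*(.245-cen[1])+n[2]*(zz-cen[2]))/n[0] for zz in(.05,.18)])
w=(S<90)&(abs((P-cen)@n)<.006)&(P[...,1]>.16)&(P[...,1]<.34)&(P[...,2]>.07)&(P[...,2]<.17)
k,l,st,ce=cv2.connectedComponentsWithStats(cv2.morphologyEx(w.astype(np.uint8),cv2.MORPH_CLOSE,np.ones((5,5))))
for i in range(1,k):
    if st[i,4]>40:
        B=P[l==i];print(ce[i],st[i,4],B.mean(0).round(4),((B.min(0)+B.max(0))/2).round(4))
E
python3 go.py .655,.24,.235,-4.5
```

```text
time_s: 11.75
eef_pos: [0.4881, -0.0092, 0.2351]
orientation: [1.0, 0.017, 0.005, 0.001]
wrist_force: [0.3, 1.0, -0.1]
finger_gap: 0.995
gripper_force: 0.0
scene 11750 [ 0.48813736 -0.00916181  0.23509854]
hood 516 [[ 0.4454 -0.0317  0.0704]
 [ 0.4494 -0.0297  0.0736]
 [ 0.4871 -0.0098  0.0782]
 [ 0.5199  0.0098  0.0817]
 [ 0.5223  0.0115  0.083 ]]
((484.5440979003906, -10.096710205078125), (80.02754974365234, 43.688636779785156), 1.651737093925476) 0.07822458944492827
lid cen [0.59688945 0.22983562 0.13140301] n [ 0.99493163 -0.08288505  0.05693087] yaw -4.762159429841249 open 1.5138346611155484 rms 0.0014289029337482835
x on face at z=.05,.18 at y=.245: [np.float64(0.6028107043867493), np.float64(0.5953719894500611)]
[404.85034014 252.76190476] 147 [0.5952 0.191  0.1149] [0.5948 0.1906 0.1159]
[447.55275591 257.91496063] 635 [0.6059 0.2796 0.1203] [0.9485 0.1927 0.578 ]
t 11.8 pos [ 0.4867 -0.0089  0.2323] yaw 1.99 F [-0.4 -0.5  0.1] g 84.9 0.0 j1,6 [-10.  78.]
goal .655,.24,.235,-4.5 now axes [ 3.54 -4.86 -0.04] turn 1.3 after [ 2.97 -5.23 -0.05]
```

The scene data show the hood upright on the tray floor, roof at 0.078 m, centred at (0.4845, -0.010). Next is the lid, with the fingers closed.

```bash
python3 -m crank '[{"dx":0,"dy":0,"dz":0,"turn":0.65},{"dx":0,"dy":0,"dz":0,"turn":0.65},{"dx":0.25,"dy":-0.5,"dz":0,"turn":0},{"dx":0.5,"dy":-0.9,"dz":0,"turn":0},{"dx":0.5,"dy":-0.9,"dz":0,"turn":0},{"dx":0.5,"dy":-0.9,"dz":0,"turn":0},{"dx":0.5,"dy":-0.9,"dz":0,"turn":0},{"dx":0.45,"dy":-0.8,"dz":0,"turn":0},{"dx":0.27,"dy":-0.33,"dz":0,"turn":0},{"dx":0,"dy":0,"dz":0,"turn":0}]' 0 25
python3 go.py .64,.24,.16,-4.76
```

```text
time_s: 13.05
eef_pos: [0.6534, 0.2411, 0.2269]
orientation: [0.999, -0.039, -0.002, 0.0]
wrist_force: [-0.9, -0.3, 0.5]
finger_gap: 0.002
gripper_force: 0.0
t 13.05 pos [0.6534 0.2411 0.2269] yaw -4.43 F [-0.9 -0.3  0.5] g 0.2 0.0 j1,6 [ 14. 108.]
goal .64,.24,.16,-4.76 now axes [-0.26  0.04  1.34] turn 0.07 after [-0.26  0.04  1.34]
```

```bash
python3 -m crank '[{"dx":-0.1,"dy":0.04,"dz":0.7,"turn":0.07},{"dx":-0.2,"dy":0,"dz":0.64,"turn":0},{"dx":-0.35,"dy":0,"dz":0,"turn":0},{"dx":-0.33,"dy":0,"dz":0,"turn":0},{"dx":-0.2,"dy":0,"dz":0.02,"turn":0},{"dx":-0.19,"dy":0,"dz":0.02,"turn":0},{"dx":-0.18,"dy":0,"dz":0.05,"turn":0},{"dx":-0.18,"dy":0,"dz":0.05,"turn":0},{"dx":-0.18,"dy":0,"dz":0.08,"turn":0},{"dx":-0.17,"dy":0,"dz":0.09,"turn":0},{"dx":-0.16,"dy":0,"dz":0.11,"turn":0},{"dx":-0.15,"dy":0,"dz":0.11,"turn":0}]'
python3 -m crank '[{"dx":-0.14,"dy":0,"dz":0.14,"turn":0},{"dx":-0.13,"dy":0,"dz":0.14,"turn":0},{"dx":-0.11,"dy":0,"dz":0.16,"turn":0},{"dx":-0.11,"dy":0,"dz":0.16,"turn":0},{"dx":-0.08,"dy":0,"dz":0.17,"turn":0},{"dx":-0.08,"dy":0,"dz":0.18,"turn":0},{"dx":-0.05,"dy":0,"dz":0.18,"turn":0},{"dx":-0.05,"dy":0,"dz":0.19,"turn":0}]'
python3 go.py .496,.255,.058,-4.76
```

```text
time_s: 14.55
eef_pos: [0.5341, 0.2485, 0.1353]
orientation: [0.999, -0.042, -0.0, -0.0]
wrist_force: [1.2, 0.1, -0.0]
finger_gap: -0.001
gripper_force: 0.4
time_s: 15.55
eef_pos: [0.4973, 0.2515, 0.0692]
orientation: [0.999, -0.043, 0.0, 0.0]
wrist_force: [0.7, -0.4, -0.1]
finger_gap: 0.0
gripper_force: 0.3
t 15.55 pos [0.4973 0.2515 0.0692] yaw -4.87 F [ 0.7 -0.4 -0.1] g 0.0 0.3 j1,6 [ 19. 114.]
goal .496,.255,.058,-4.76 now axes [-0.03 -0.07  0.22] turn -0.02 after [-0.03 -0.07  0.22]
```

```bash
python3 -m crank '[{"dx":0,"dy":0,"dz":0.1,"turn":0},{"dx":0,"dy":0,"dz":0.1,"turn":0},{"dx":0,"dy":0,"dz":0.04,"turn":0},{"dx":0,"dy":0,"dz":0.02,"turn":0},{"dx":0,"dy":0,"dz":0,"turn":0}]'
```

```text
time_s: 16.18
eef_pos: [0.4974, 0.2516, 0.0584]
orientation: [0.999, -0.042, -0.0, 0.0]
wrist_force: [-7.4, -2.0, 12.7]
finger_gap: 0.001
gripper_force: 6.3
```

```bash
python3 -m crank '[{"dx":0,"dy":0,"dz":-0.4,"turn":0},{"dx":0,"dy":0,"dz":-0.8,"turn":0},{"dx":0,"dy":0.3,"dz":-0.9,"turn":0},{"dx":0,"dy":0.9,"dz":-0.6,"turn":0},{"dx":0,"dy":1,"dz":-0.5,"turn":0},{"dx":0,"dy":1,"dz":0,"turn":0},{"dx":0,"dy":1,"dz":0,"turn":0},{"dx":0,"dy":0.8,"dz":0,"turn":0},{"dx":0,"dy":0,"dz":0,"turn":0}]' 80 30
cat > m3.py <<'E'
from h import *
for n in("top","scene"):
    im,d,P,c=shot(n)
    hsv=cv2.cvtColor(im,cv2.COLOR_RGB2HSV);H,S,V=[hsv[...,i].astype(int) for i in range(3)]
    X,Y,Z=P[...,0],P[...,1],P[...,2]
    def rep(k,m):
        k2,l,st,_=cv2.connectedComponentsWithStats(m.astype(np.uint8))
        if k2<2:print(k,"none");return
        m=l==1+st[1:,4].argmax();r=cv2.minAreaRect((P[m][:,:2]*1000).astype(np.float32))
        print(n,k,m.sum(),"z",np.percentile(Z[m],[5,50,95]).round(4),"c",np.round(r[0],1),"s",np.round(r[1],1),"a",round(r[2],1))
    sc=(X>.41)&(X<.68)&(Y>-.36)&(Y<-.2)
    org=(S>100)&(H<20)
    rep("handle",sc&~org&(Z>.09)&(Z<.106))
    for nm,q in(("yokeR",X<.49),("yokeF",X>.49)):
        m=sc&org&(Z>.085)&q;r=cv2.minAreaRect((P[m][:,:2]*1000).astype(np.float32));print(nm,m.sum(),np.round(r[0],1),np.round(r[1],1))
    cs=(X>.42)&(X<.66)&(Y>.12)&(Y<.38)&(Z>.05)&(Z<.066)
    pu=(H>120)&(H<150)&(S>80)
    hull=cs&cv2.morphologyEx((cs&pu).astype(np.uint8),cv2.MORPH_CLOSE,np.ones((41,41))).astype(bool)
    rep("lid",hull);rep("label",cv2.morphologyEx((hull&~pu&(Y>.22)).astype(np.uint8),cv2.MORPH_CLOSE,np.ones((5,5))))
    # front vs hinge z tilt
    Q=P[hull];A=np.c_[Q[:,:2],np.ones(len(Q))];k=np.linalg.lstsq(A,Q[:,2],rcond=None)[0];print("lid plane",k.round(4),Q[:,2].mean().round(4))
    t=(abs(X-.484)<.06)&(abs(Y+.01)<.05)&(Z>.07)&(Z<.09);rep("hood",t)
E
python3 m3.py; python3 go.py
```

```text
time_s: 17.3
eef_pos: [0.4763, 0.0001, 0.2171]
orientation: [0.999, -0.045, 0.0, 0.0]
wrist_force: [-0.0, 0.4, 0.2]
finger_gap: 0.937
gripper_force: 0.0
top 17300 [4.76270523e-01 1.29667935e-04 2.17105591e-01]
top handle 1924 z [0.0946 0.0983 0.1011] c [ 535.8 -286.5] s [184.4  35.6] a 12.7
yokeR 103 [ 457.8 -303.3] [62.6 35. ]
yokeF 81 [ 538.9 -275.5] [51.6 73.6]
top lid 7025 z [0.0563 0.0592 0.0621] c [533.3 251.9] s [190.  132.5] a 85.4
top label 1111 z [0.0569 0.0597 0.0626] c [521.9 172.1] s [319.3  46.5] a 83.8
lid plane [-0.0016  0.0013  0.0597] 0.0592
hood none
scene 17350 [0.47634163 0.00151089 0.21702402]
scene handle 997 z [0.094  0.0983 0.1017] c [ 534.6 -286.7] s [186.3  35. ] a 12.6
yokeR 46 [ 459.9 -301.1] [58.  39.9]
yokeF 79 [ 538.5 -289.6] [55.9 62.3]
scene lid 3876 z [0.0548 0.0589 0.0623] c [534.4 250.4] s [188.1 136.7] a 84.9
scene label 635 z [0.0561 0.0596 0.0629] c [908.9 198.5] s [ 89.4 828.1] a 76.9
lid plane [-0.0091  0.0019  0.0632] 0.0588
scene hood 520 z [0.0734 0.078  0.0812] c [484.6 -10.1] s [81.8 43.9] a 1.7
t 17.4 pos [0.4764 0.0024 0.217 ] yaw -4.95 F [-0.4  0.3  1.1] g 80.3 0.0 j1,6 [-9. 86.]
```

```bash
python3 go.py .5066,-.293,.0633,12.65
```

```text
t 17.4 pos [0.4764 0.0024 0.217 ] yaw -4.95 F [-0.4  0.3  1.1] g 80.3 0.0 j1,6 [-9. 86.]
goal .5066,-.293,.0633,12.65 now axes [1.11 5.84 3.07] turn -3.52 after [-0.7   5.9   3.07]
```

```bash
python3 -m crank '[{"dx":0,"dy":0,"dz":0,"turn":-1},{"dx":0,"dy":0,"dz":0,"turn":-1},{"dx":0,"dy":0,"dz":0,"turn":-1},{"dx":0,"dy":0,"dz":0,"turn":-0.52},{"dx":0,"dy":0.5,"dz":0,"turn":0},{"dx":-0.1,"dy":1,"dz":0,"turn":0},{"dx":-0.2,"dy":1,"dz":0,"turn":0},{"dx":-0.2,"dy":1,"dz":0,"turn":0},{"dx":-0.2,"dy":1,"dz":0,"turn":0},{"dx":0,"dy":0.9,"dz":0,"turn":0},{"dx":0,"dy":0.5,"dz":0.5,"turn":0},{"dx":0,"dy":0,"dz":0.5,"turn":0},{"dx":0,"dy":0,"dz":0,"turn":0},{"dx":0,"dy":0,"dz":0,"turn":0}]' 80 30
python3 go.py .5066,-.293,.0633,12.65
```

```text
time_s: 19.15
eef_pos: [0.508, -0.2922, 0.1676]
orientation: [0.994, 0.112, 0.0, 0.0]
wrist_force: [-0.1, 1.0, 0.3]
finger_gap: 0.935
gripper_force: 0.0
t 19.15 pos [ 0.508  -0.2922  0.1676] yaw 12.82 F [-0.1  1.   0.3] g 79.8 0.0 j1,6 [-38.  40.]
goal .5066,-.293,.0633,12.65 now axes [-0.03  0.01  2.09] turn 0.03 after [-0.03  0.01  2.09]
```

```bash
python3 -m crank '[{"dx":-0.03,"dy":0.01,"dz":0.6,"turn":0.03},{"dx":0,"dy":0,"dz":0.7,"turn":0},{"dx":0,"dy":0,"dz":0.5,"turn":0},{"dx":0,"dy":0,"dz":0.29,"turn":0},{"dx":0,"dy":0,"dz":0,"turn":0},{"dx":0,"dy":0,"dz":0,"turn":0}]'
python3 go.py .5066,-.293,.0633,12.65
python3 -m crank '[{"dx":0,"dy":0,"dz":0,"turn":0},{"dx":0,"dy":0,"dz":0,"turn":0},{"dx":0,"dy":0,"dz":0,"turn":0},{"dx":0,"dy":0,"dz":0,"turn":0},{"dx":0,"dy":0,"dz":0,"turn":0}]' 15 50
python3 go.py .5066,-.293,.0633,12.65
```

```text
time_s: 19.9
eef_pos: [0.5068, -0.2944, 0.0639]
orientation: [0.994, 0.11, 0.001, 0.001]
wrist_force: [0.3, -0.7, 0.7]
finger_gap: 0.936
gripper_force: 0.0
t 19.9 pos [ 0.5068 -0.2944  0.0639] yaw 12.6 F [ 0.3 -0.7  0.7] g 79.9 0.0 j1,6 [-38.  40.]
goal .5066,-.293,.0633,12.65 now axes [ 0.   -0.03  0.01] turn -0.01 after [ 0.   -0.03  0.01]
time_s: 20.52
eef_pos: [0.5061, -0.2942, 0.063]
orientation: [0.994, 0.11, 0.0, 0.0]
wrist_force: [-0.4, 0.1, 5.7]
finger_gap: 0.395
gripper_force: 50.7
t 20.52 pos [ 0.5061 -0.2942  0.063 ] yaw 12.58 F [-0.4  0.1  5.7] g 33.7 50.7 j1,6 [-38.  40.]
goal .5066,-.293,.0633,12.65 now axes [ 0.02 -0.02 -0.01] turn -0.01 after [ 0.02 -0.02 -0.01]
```

```bash
python3 -m crank '[{"dx":0,"dy":0,"dz":-0.2,"turn":0},{"dx":0,"dy":0,"dz":-0.4,"turn":0},{"dx":0,"dy":0,"dz":-0.6,"turn":0},{"dx":0,"dy":0,"dz":-0.6,"turn":0},{"dx":0,"dy":0,"dz":-0.4,"turn":0},{"dx":0,"dy":0,"dz":-0.2,"turn":0},{"dx":0,"dy":0,"dz":0,"turn":-0.5},{"dx":0,"dy":0,"dz":0,"turn":-0.5},{"dx":0,"dy":0,"dz":0,"turn":-0.5},{"dx":0,"dy":0,"dz":0,"turn":-0.5},{"dx":0,"dy":0,"dz":0,"turn":0}]'
python3 go.py .357,.212,.1485,22.6
python3 - <<'E'
from h import *
for n in("top17300","scene17350"):
    z=np.load(f"pics/{n}.npz");im,P=z["im"],z["P"];f,cx,cy=z["f"];T=z["T"]
    X,Y,Z=P[...,0],P[...,1],P[...,2];S=cv2.cvtColor(im,cv2.COLOR_RGB2HSV)[...,1]
    m=((S<90)&(X>.48)&(X<.59)&(Y>.22)&(Y<.335)&(Z>.05)&(Z<.07)).astype(np.uint8)
    m=cv2.morphologyEx(m,cv2.MORPH_CLOSE,np.ones((5,5)))
    k,l,st,ce=cv2.connectedComponentsWithStats(m);i=1+st[1:,4].argmax()
    ys,xs=np.where(l==i);r=cv2.minAreaRect(np.c_[xs,ys].astype(np.float32))
    ray=T[:3,:3]@[(r[0][0]-cx)/f,(r[0][1]-cy)/f,1];t=(.0585-T[2,3])/ray[2]
    print(n,st[i,4],r,"label",(T[:3,3]+t*ray).round(4))
E
```

```text
time_s: 21.9
eef_pos: [0.5052, -0.2934, 0.1814]
orientation: [0.981, 0.196, -0.001, -0.001]
wrist_force: [-0.1, 1.0, -2.2]
finger_gap: 0.388
gripper_force: 49.9
t 21.9 pos [ 0.5052 -0.2934  0.1814] yaw 22.56 F [-0.1  1.  -2.2] g 33.2 49.9 j1,6 [-38.  30.]
goal .357,.212,.1485,22.6 now axes [  1.14 -10.47   0.67] turn -0.01 after [  1.15 -10.47   0.66]
top17300 1125 ((159.53236389160156, 231.07937622070312), (46.01790237426758, 24.466182708740234), 4.39870548248291) label [0.5343 0.2876 0.0585]
scene17350 644 ((443.5384826660156, 248.1923370361328), (39.07093811035156, 16.62065315246582), 7.125016689300537) label [0.5338 0.2867 0.0585]
```

```bash
python3 -m crank '[{"dx":0,"dy":-0.5,"dz":0,"turn":0},{"dx":0.1,"dy":-1,"dz":0,"turn":0},{"dx":0.1,"dy":-1,"dz":0,"turn":0},{"dx":0.1,"dy":-1,"dz":0,"turn":0},{"dx":0.1,"dy":-1,"dz":0,"turn":0},{"dx":0.1,"dy":-1,"dz":0,"turn":0},{"dx":0.1,"dy":-1,"dz":0,"turn":0},{"dx":0.1,"dy":-1,"dz":0,"turn":0},{"dx":0.1,"dy":-1,"dz":0,"turn":0},{"dx":0.1,"dy":-1,"dz":0,"turn":0},{"dx":0.1,"dy":-0.6,"dz":0,"turn":0},{"dx":0.1,"dy":-0.3,"dz":0,"turn":0},{"dx":0,"dy":0,"dz":0,"turn":0},{"dx":0,"dy":0,"dz":0,"turn":0}]'
python3 go.py .3555,.213,.1485,22.6
python3 - <<'E'
from h import *
for n in("top","scene"):
    im,d,P,c=shot(n);X,Y,Z=P[...,0],P[...,1],P[...,2]
    M=R.from_quat(env.sense()["orientation"]).as_matrix();q=env.sense()["eef_pos"]
    L=(P-q)@M  # tool coords
    m=(abs(L[...,1])<.03)&(L[...,0]>.045)&(L[...,0]<.17)&(L[...,2]>-.06)&(L[...,2]<.06)
    A=L[m];print(n,m.sum(),np.percentile(A,[1,5,50,95,99],axis=0).round(4).tolist())
    t=m&(L[...,2]<-.025);Q=L[t];print(np.polyfit(Q[:,0],Q[:,2],1).round(4),np.polyfit(Q[:,0],Q[:,1],1).round(4),len(Q))
E
```

```text
time_s: 23.65
eef_pos: [0.3567, 0.207, 0.1821]
orientation: [0.981, 0.196, -0.0, 0.0]
wrist_force: [-0.0, -0.5, -1.9]
finger_gap: 0.389
gripper_force: 50.4
t 23.65 pos [0.3567 0.207  0.1821] yaw 22.56 F [-0.  -0.5 -1.9] g 33.2 50.4 j1,6 [19. 87.]
goal .3555,.213,.1485,22.6 now axes [ 0.02 -0.12  0.67] turn -0.01 after [ 0.02 -0.12  0.67]
top 23650 [0.35669541 0.20696494 0.18207682]
top 1411 [[0.0459, -0.0162, -0.0389], [0.0492, -0.0142, -0.0378], [0.0874, 0.0049, -0.035], [0.1215, 0.017, 0.0055], [0.1288, 0.0173, 0.0119]]
[ 0.0062 -0.0357] [-0.0073  0.0022] 1160
scene 23700 [0.35682183 0.20678368 0.18211968]
scene 848 [[0.0466, -0.0162, -0.0384], [0.0517, -0.0131, -0.0376], [0.1015, 0.0071, -0.0301], [0.1252, 0.0178, 0.009], [0.128, 0.0186, 0.0162]]
[ 0.024  -0.0362] [-0.0245  0.0051] 476
```

```bash
python3 -m crank '[{"dx":0,"dy":-0.06,"dz":0.2,"turn":0},{"dx":0,"dy":-0.06,"dz":0.3,"turn":0},{"dx":0.02,"dy":0,"dz":0.17,"turn":0},{"dx":0,"dy":0,"dz":0,"turn":0},{"dx":0,"dy":0,"dz":0,"turn":0},{"dx":0,"dy":0,"dz":0,"turn":0}]'
python3 go.py .3555,.213,.1485,22.6
python3 - <<'E'
from h import *
im,d,P,c=shot("scene");im,d,P,c=shot("top")
s=env.sense();M=R.from_quat(s["orientation"]).as_matrix();L=(P-s["eef_pos"])@M
m=(abs(L[...,1])<.025)&(L[...,0]>.045)&(L[...,0]<.17)&(L[...,2]<.03)&(L[...,2]>-.06)
print(np.percentile(L[m],[1,50,99],axis=0).round(4).tolist())
W=s["eef_pos"]+M@[.1215,.0005,.0198];v=M@np.array([1,0,1])/2**.5;w=np.array([.5345,.287,.0585])-W
dist=w@v;e=w-dist*v;print("window",W.round(4),"dist",dist.round(4),"err in tool",(M.T@e).round(4))
E
```

```text
time_s: 24.5
eef_pos: [0.3558, 0.2135, 0.1493]
orientation: [0.981, 0.196, 0.0, -0.0]
wrist_force: [-0.6, 0.5, -2.6]
finger_gap: 0.393
gripper_force: 50.4
t 24.5 pos [0.3558 0.2135 0.1493] yaw 22.58 F [-0.6  0.5 -2.6] g 33.6 50.4 j1,6 [20. 87.]
goal .3555,.213,.1485,22.6 now axes [-0.01  0.01  0.02] turn -0.0 after [-0.01  0.01  0.02]
scene 24500 [0.35583735 0.21348986 0.14926984]
top 24550 [0.35582328 0.21349346 0.14929116]
[[0.0458, -0.016, -0.0389], [0.0873, 0.0049, -0.035], [0.1289, 0.0177, 0.0125]]
window [0.4682 0.2597 0.1295] dist 0.101 err in tool [ 0.0003  0.0002 -0.0003]
```

Aimed to within a millimetre by estimate. Now hold.

```bash
python3 -m crank '[{"dx":0,"dy":0,"dz":0,"turn":0},{"dx":0,"dy":0,"dz":0,"turn":0},{"dx":0,"dy":0,"dz":0,"turn":0},{"dx":0,"dy":0,"dz":0,"turn":0},{"dx":0,"dy":0,"dz":0,"turn":0},{"dx":0,"dy":0,"dz":0,"turn":0},{"dx":0,"dy":0,"dz":0,"turn":0},{"dx":0,"dy":0,"dz":0,"turn":0},{"dx":0,"dy":0,"dz":0,"turn":0},{"dx":0,"dy":0,"dz":0,"turn":0},{"dx":0,"dy":0,"dz":0,"turn":0},{"dx":0,"dy":0,"dz":0,"turn":0},{"dx":0,"dy":0,"dz":0,"turn":0},{"dx":0,"dy":0,"dz":0,"turn":0},{"dx":0,"dy":0,"dz":0,"turn":0},{"dx":0,"dy":0,"dz":0,"turn":0},{"dx":0,"dy":0,"dz":0,"turn":0},{"dx":0,"dy":0,"dz":0,"turn":0},{"dx":0,"dy":0,"dz":0,"turn":0},{"dx":0,"dy":0,"dz":0,"turn":0}]'
cp pics/scene24500.png pics/aim.png
```

```text
time_s: 27.1
eef_pos: [0.3554, 0.2134, 0.1488]
orientation: [0.981, 0.196, -0.0, 0.0]
wrist_force: [-0.7, 0.3, -2.2]
finger_gap: 0.39
gripper_force: 50.4
```

View pics/aim.png

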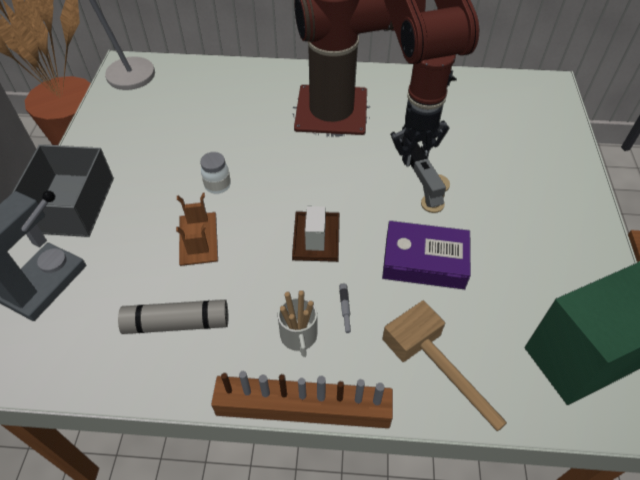

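The image shows the scanner held at (430,180) facing the barcode at (443,248). The lid is shut, the hood stands in the tray at (316,228), and the bystanders look unmoved. Now returning the scanner.

```bash
python3 -m crank '[{"dx":0,"dy":0,"dz":-0.3,"turn":0},{"dx":0,"dy":0.3,"dz":-0.4,"turn":0},{"dx":-0.1,"dy":1,"dz":0,"turn":0},{"dx":-0.1,"dy":1,"dz":0,"turn":0},{"dx":-0.1,"dy":1,"dz":0,"turn":0},{"dx":-0.1,"dy":1,"dz":0,"turn":0},{"dx":-0.1,"dy":1,"dz":0,"turn":0},{"dx":-0.1,"dy":1,"dz":0,"turn":0},{"dx":-0.1,"dy":1,"dz":0,"turn":0},{"dx":-0.1,"dy":1,"dz":0,"turn":0},{"dx":-0.1,"dy":1,"dz":0,"turn":0},{"dx":-0.1,"dy":0.8,"dz":0,"turn":0},{"dx":-0.1,"dy":0.4,"dz":0,"turn":0},{"dx":0,"dy":0,"dz":0,"turn":0.5},{"dx":0,"dy":0,"dz":0,"turn":0.5},{"dx":0,"dy":0,"dz":0,"turn":0.5},{"dx":0,"dy":0,"dz":0,"turn":0.5},{"dx":0,"dy":0,"dz":0,"turn":0},{"dx":0,"dy":0,"dz":0,"turn":0}]'
python3 go.py .5061,-.2942,.063,12.58
```

```text
time_s: 29.48
eef_pos: [0.5063, -0.2921, 0.1841]
orientation: [0.994, 0.11, 0.0, -0.0]
wrist_force: [0.8, 0.1, -1.6]
finger_gap: 0.39
gripper_force: 50.7
t 29.48 pos [ 0.5063 -0.2921  0.1841] yaw 12.65 F [ 0.8  0.1 -1.6] g 33.3 50.7 j1,6 [-38.  40.]
goal .5061,-.2942,.063,12.58 now axes [-0.01  0.04  2.42] turn 0.01 after [-0.01  0.04  2.42]
```

```bash
python3 -m crank '[{"dx":-0.01,"dy":0.04,"dz":0.3,"turn":0},{"dx":0,"dy":0,"dz":0.5,"turn":0},{"dx":0,"dy":0,"dz":0.5,"turn":0},{"dx":0,"dy":0,"dz":0.3,"turn":0},{"dx":0,"dy":0,"dz":0.2,"turn":0},{"dx":0,"dy":0,"dz":0.2,"turn":0},{"dx":0,"dy":0,"dz":0.2,"turn":0},{"dx":0,"dy":0,"dz":0.1,"turn":0},{"dx":0,"dy":0,"dz":0.06,"turn":0},{"dx":0,"dy":0,"dz":0,"turn":0}]'
python3 go.py .5061,-.2942,.063,12.58
```

```text
time_s: 30.72
eef_pos: [0.5062, -0.2946, 0.0658]
orientation: [0.994, 0.11, 0.0, 0.0]
wrist_force: [-0.1, 0.3, -1.1]
finger_gap: 0.389
gripper_force: 50.7
t 30.73 pos [ 0.5062 -0.2946  0.0658] yaw 12.58 F [-0.1  0.3 -1.1] g 33.2 50.7 j1,6 [-38.  40.]
goal .5061,-.2942,.063,12.58 now axes [-0.   -0.01  0.06] turn 0.0 after [-0.   -0.01  0.06]
```

```bash
python3 -m crank '[{"dx":0,"dy":0,"dz":0.03,"turn":0},{"dx":0,"dy":0,"dz":0.02,"turn":0},{"dx":0,"dy":0,"dz":0,"turn":0}]'
python3 -m crank '[{"dx":0,"dy":0,"dz":0,"turn":0},{"dx":0,"dy":0,"dz":0,"turn":0},{"dx":0,"dy":0,"dz":0,"turn":0},{"dx":0,"dy":0,"dz":0,"turn":0},{"dx":0,"dy":0,"dz":-0.2,"turn":0},{"dx":0,"dy":0,"dz":-0.6,"turn":0},{"dx":0,"dy":0,"dz":-0.8,"turn":0},{"dx":0,"dy":0,"dz":-0.9,"turn":0},{"dx":0,"dy":0.9,"dz":-0.5,"turn":0},{"dx":-0.5,"dy":-1,"dz":0,"turn":0},{"dx":0,"dy":-1,"dz":0,"turn":0},{"dx":0,"dy":-1,"dz":0,"turn":0},{"dx":0,"dy":-1,"dz":0,"turn":0},{"dx":0,"dy":0,"dz":0,"turn":0},{"dx":0,"dy":0,"dz":0,"turn":0}]' 80
python3 m3.py; cp $(ls -t pics/scene*.png|head -1) pics/end.png
```

```text
time_s: 31.1
eef_pos: [0.5062, -0.2946, 0.0633]
orientation: [0.994, 0.11, 0.0, 0.0]
wrist_force: [-0.2, -0.9, -2.5]
finger_gap: 0.393
gripper_force: 50.7
time_s: 32.98
eef_pos: [0.4485, -0.1492, 0.2142]
orientation: [0.994, 0.11, 0.001, 0.001]
wrist_force: [-0.4, 0.0, 0.1]
finger_gap: 0.939
gripper_force: 0.0
top 32975 [ 0.44852254 -0.1492101   0.21420792]
top handle 1036 z [0.0947 0.0983 0.1011] c [ 570.4 -286.4] s [117.1  47.9] a 14.5
yokeR 549 [ 444.1 -208.4] [17.4 44.9]
yokeF 43 [ 551.7 -286.8] [ 8.8 57.7]
top lid 7020 z [0.0563 0.0592 0.062 ] c [533.3 251.7] s [189.5 132.3] a 85.2
top label 1113 z [0.0571 0.0598 0.0625] c [521.9 171.5] s [318.2  46.7] a 83.8
lid plane [-0.0013  0.0023  0.0592] 0.0591
top hood 976 z [0.0759 0.0786 0.0814] c [484.4  -9.3] s [75.8 44. ] a 1.9
scene 33025 [ 0.44853065 -0.149641    0.21403025]
scene handle 980 z [0.094  0.0982 0.1014] c [ 535.7 -288.7] s [187.7  35.6] a 12.6
yokeR 452 [ 464.2 -266.5] [ 34.2 135.7]
yokeF 69 [ 548.5 -283.5] [21.3 62.6]
scene lid 3873 z [0.0548 0.0588 0.0624] c [535.2 250.6] s [188.8 135.5] a 85.3
scene label 635 z [0.056  0.0594 0.063 ] c [908.3 198.6] s [ 89.2 829.1] a 76.9
lid plane [-0.008   0.001   0.0627] 0.0587
scene hood 516 z [0.0744 0.0782 0.0815] c [484.1 -10.1] s [80.5 44. ] a 1.8
```

View pics/end.png

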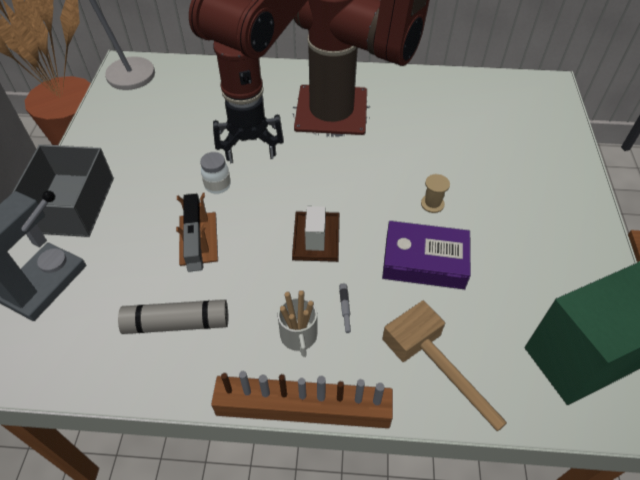

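The scanner lies in its cradle at (193,230), handle top at 0.098 m, at nearly its starting position. The hood is upright in the tray at (316,228), the lid is shut, and the gripper is clear.

```bash
python3 -c "
from plant import env
print(env.close_job())"
```

```text
the job is handed in; nothing more can be done
None
```

I've handed the job in and no verdict came back; by my last measurements the hood stands upright in the tray, the lid is shut, the scanner was held on the label for about 2.5 s from 10 cm and is back in its cradle nose forward, and the bystanders look unmoved, at about 33 s of the 72 s allowed.

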